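Fill the biscuit carrier in two neat rows and snap its cover on

TASK

Finish packing the white biscuit carrier: add the three biscuits from the chopping board so that each of its two lanes holds one kind only, in line with the biscuit of that kind already there: three in single file, flat, square and closed up tight against the far wall (the one with the lip). Then fit the wooden cover: tuck its far edge under the lip, level it down over the rows and press its near edge until the spring catch snaps back over it. Leave the other things on the table and the teaspoon on the board where they are.

Things in the scene. Friction and masses are not known exactly. Their poses are not given: they have to be found in the camera images.
- carrier: low white tray, fixed; origin on the table, x toward the lip side (away from the robot), z up. Inside x -78..50, y -99..99 mm, floor z 4. Two raised lanes along x, 56 wide, top z 7, centred at y +43 and -43, one per row. Front wall (6 mm) and side walls (4 mm) rise to z 29. A row of three closed up on the far wall (x 50) has centres at x 32, -4, -40; the cover's front rib allows 4.5 mm of gaps
- far_ledge (a point): carrier (60, 0, 29 mm): on the flat ledge that tops the thick far wall, x 50..70 at z 29, ended by an upright wall at x 70. The lip overhangs it from x 70 back to x 60 (underside z 38, top 41.5), so x 50..60 of the ledge is open above and 10 mm is under the lip. Cheeks at y +-106.5 close its ends (3.5 mm play each side of the cover)
- catch (a joint): steel spring catch, middle of the carrier's front wall, 36 mm wide; m, 0 = sprung in, grows as pushed out to carrier -x (max 0.010). Over its hook a flared lead-in leans 30 deg outward from x -78, z 37 up to z 51 mm: the cover's edge pressed down on it (about 5 to 15 N on the cover) pushes it out until the hook snaps back over the edge
- catch_tip (a point): underside of the catch hook's tip when sprung in: carrier (-78, 0, 35 mm), 6 mm inside and 2 mm above the seated cover's front edge; the hook runs from x -93 to -78. Fixed to the carrier, does not move with the catch
- cover: pale wooden cover, 152.5 (x) x 206 (y) mm, about 240 g, ribs down; origin centre of the ribs' undersides, x to the far edge, away from the robot. Plate z 11..15. Ribs z 0..11: front rib x -69..-55, y +-86; centre rib y +-8 and side ribs |y| 78..86, x -55..41: they go between and beside the rows. Seated: axes as the carrier's, origin at carrier (-8 +-2, 0, 18)
- cover_grip (a point): on the cover's grip bar, at cover (0, 0, 35 mm). The bar is 14 mm thick in x, 70 mm long in y, from the plate's top (z 15) up to z 43.5 mm
- cover_far_edge (a point): underside of the cover's plain far edge, middle: cover (76.25, 0, 11 mm)
- cover_front_edge (a point): underside of the cover's front edge, middle: cover (-76.25, 0, 11 mm); a small steel strike plate marks it on top. The plate is free to press on between this edge and the grip bar
- board: small wooden chopping board, 150 x 220 x 16 mm, fixed; origin at the centre of its underside, y along the 220 mm side. The three biscuits to pack lie on it in a rough line along its y, 65 mm apart, their 60 mm sides across it
- shortbread_a: pale golden shortbread biscuit already in the carrier, the first of its row, not yet against the far wall; 36 x 60 x 18 mm, 45 g, rounded edges; origin at the centre of its underside, x along the 36 mm side, y along the 60 mm side (either way round is the same), z up. Which lane it lies in varies
- shortbread_b: pale golden shortbread biscuit on the board; 36 x 60 x 18 mm, 45 g, rounded edges; origin at the centre of its underside, x along the 36 mm side, y along the 60 mm side (either way round is the same), z up. Same as the other shortbread
- shortbread_c: pale golden shortbread biscuit on the board; 36 x 60 x 18 mm, 45 g, rounded edges; origin at the centre of its underside, x along the 36 mm side, y along the 60 mm side (either way round is the same), z up. Same as the other shortbread
- gingerbread_a: dark brown gingerbread biscuit already in the carrier, the first of the other row, not yet against the far wall; 36 x 60 x 18 mm, 45 g, rounded edges; origin at the centre of its underside, x along the 36 mm side, y along the 60 mm side (either way round is the same), z up. 
- gingerbread_b: dark brown gingerbread biscuit already in the carrier, the second of its row, close in front of gingerbread_a; 36 x 60 x 18 mm, 45 g, rounded edges; origin at the centre of its underside, x along the 36 mm side, y along the 60 mm side (either way round is the same), z up. 
- gingerbread_c: dark brown gingerbread biscuit on the board; 36 x 60 x 18 mm, 45 g, rounded edges; origin at the centre of its underside, x along the 36 mm side, y along the 60 mm side (either way round is the same), z up. 
- teaspoon: steel teaspoon, 132 x 28 x 11 mm, lying on the board beside the biscuits, along the board's y; bystander, origin at the centre of its underside
- small_tin: food tin, 57 mm across, 72 mm high, bystander at the back right; origin at the centre of its underside
- salt_shaker: salt shaker, 44 mm across, 90 mm high, bystander behind the carrier; origin at the centre of its underside
- lime: green lime, 57 x 46 x 45 mm, bystander at the back right; origin at its underside
- garlic: garlic bulb, 60 mm, bystander behind the carrier; origin at its underside
- beaker: blue beaker, 81 mm across, 114 mm high, bystander far back on the right; origin at the centre of its underside
Mind the look-alikes: they are no part of the job. What is shaped like the gingerbread_c but red is not meant.

How it is judged:
By the outcome, as a careful person would: the job done as asked, in the order asked, and still so for the second after the job is handed in, with the robot touching nothing.
It also fails if it takes over 69 s, if anything falls off the work surface, if the arm or the gripper's body presses on something with over 40 N, if the wrist force passes 120 N, or if a joint passes its speed limit or range.

ROBOT

A 6-joint arm with a two-finger parallel gripper is mounted at the origin on a cart in front of the work surface, level with it; the furniture and walls round the work are solid. World frame = base frame: x ahead of the robot, y to its left, z up, the work surface at z = 0. Lengths are in m, angles in rad, forces in N, time in s.
With the tool pointing down it reaches from about 0.375 to 0.9 m from the base axis. Payload 3.1 kg.
Tool frame: the origin (TCP) lies between the finger pads; the fingertips stand robot.finger_overhang ahead of it and the grasp point (between the pads) lies 3 mm ahead of it (robot.finger_overhang is the distance from the TCP to the fingertips, in m); z points along the fingers, y is the line along which they close (so a half turn about z gives the same grasp; the last joint's range is limited). The gripper opens to 87 mm and grips with 3 to 60 N. Pads are 19 mm wide; open, the fingers measure 117 mm over their backs; the gripper's body (75 mm by 190 mm) begins 51 mm behind the grasp point.
Start: joints at [1.069, 0.527, 1.433, -0, 1.181, -0.178], TCP at [0.198, 0.593, 0.245] pointing down, gripper open.
Joint ranges: [-3.08, 3.08], [-0.75, 2.2], [0.22, 2.44], [-1.43, 4.57], [0, 2.65], [-2.85, 2.85]. Speed limits (rad/s): [2.79, 2.79, 3.14, 3.14, 3.14, 3.14].

INTERFACE

Orientations are given as a unit quaternion [x, y, z, w].
In Python, from rig import get_obs, vision, hand_in, nets, robot gives the robot as it stands.
- The arm moves only by the tool apply_moves, never from a script. Its argument "series" is a list of rows, each an object with "offset": the shift along the world's x, y, z in cm, a list of three; "rot": the turn, a rotation vector about the world's x, y, z in degrees, a list of three. A call has 1 to 20 rows; each row is the pose to reach, as a shift and turn from the pose commanded when the call began; what a row does not reach only later rows make up. A row lasts 1/10 s, in which the tool goes at most 50 mm and 8.59 degrees, less where a joint would pass 70% of its speed; a pose out of reach is approached as far as the arm can. A call with a gripper value outside its range is refused whole. "hand" is the opening, from 0 (shut) to 1 (fully open), set as the call begins (left out, the last holds). The fingers move at their own pace and stop on an object; "newtons" is the grip in N (left out, the last holds). Time passes only in rows, so rows that repeat a pose let the fingers close. It gives the time, the measured TCP pose, the force, the opening and the grip force at its end, in the units of the state.
- get_obs(): the state, without advancing time (a new reading comes with each control period).
- vision.camera(name): name is "side" or "top"; returns the picture (384x512x3 uint8, red, green, blue); there is no depth.
- vision.calibration(name): a dict with "K" (3x3 intrinsics, pixels), "R" (3x3) and "t" (3): a world point X has camera coordinates R X + t. Camera axes: x right, y down, z forward; pixel columns grow to the right and rows downward; lengths in m; the calibration is good to about 2 mm. A picture is of the moment at which its call begins. calibration takes no time and is no camera call.
- hand_in(): hands the job in; it is judged then, once.
Trained networks look in the newest picture that a camera, given by its name, has taken for a name from the list of things; names that differ only in an ending like _2 or _b are one class to them, and where a whole thing is asked for, a point or a joint stands for the part that bears it (a point fixed in the world has none). Each returns a list of dicts, best first, with "conf" (0 to 1); they miss things now and then, are a little off and sometimes report something else, mostly with a low value. They report only what shows in the picture. A call takes as long as a camera call. They do not tell look-alikes from the thing itself.
- nets.search_frame(camera, query): "centre" ([x, y, z] in m, in world coordinates, good to about 4 mm: the middle of the surface that is visible of it).
- nets.spot_point(camera, query): "centre" ([x, y, z] in m, in world coordinates, good to about 4 mm: a listed point, or the origin of a listed thing).
The state is a dict: "time": time; "q": joint angles; "joint_velocities": joint speeds; "joint_torque": joint torques, N m; "position": TCP position; "tool_rot": TCP orientation; "ft_force": force on the tool from outside, world axes, zero at the start; "moment": the same for the moment, N m; "grip_width": finger opening in m; "grip_force": force on a finger pad.
Only numpy, scipy, OpenCV 4.12 (cv2) and the standard library are available. Lean on these libraries where they do the work, as an engineer would, in place of code of your own. Each camera call takes 0.05 s, during which the arm holds its last target. There are 200 camera calls.

## Working session

There is one attempt and no reset: what is moved stays moved. The work goes in short steps, Python scripts to look and compute and a tool call to move; the robot and the scene stay as the last step left them, time stands still between calls to the robot, and variables do not carry over. Pictures are saved under pics/ and viewed, at most 10 in all, crops included, and the job is handed in when it is done.

Besides the shell and the picture viewer there is one more tool, called after "Emit:" by a JSON object that holds its "fn" and its "kwargs", one argument or row to a line. apply_moves: Moves the arm, as the interface text tells. Its arguments: {"type":"object","properties":{"series":{"type":"array"},"hand":{"type":"number"},"newtons":{"type":"number"}},"required":["series"]}

```bash
mkdir -p pics; ls; python3 - <<'E'
from rig import get_obs, vision, nets, robot
import cv2
for c in ("top","side"):
    im=vision.camera(c); cv2.imwrite(f"pics/{c}0.png",cv2.resize(im[...,::-1],(800,600),interpolation=cv2.INTER_CUBIC)); 
    cv2.imwrite(f"pics/{c}0_raw.png",im[...,::-1])
    for q in ["far_ledge","catch_tip","cover","cover_grip","cover_far_edge","cover_front_edge","board","shortbread_a","gingerbread_a","teaspoon"]:
        print(c,q,[( [round(v*1000) for v in d["centre"]],round(d["conf"],2)) for d in nets.spot_point(c,q)][:5])
o=get_obs(); print(o, robot.finger_overhang)
E
```

```text
pics
top far_ledge [([563, 44, 28], 0.68)]
top catch_tip [([424, 41, 34], 0.68)]
top cover [([460, -273, 5], 0.89)]
top cover_grip [([465, -272, 33], 0.59), ([660, -200, 2], 0.28)]
top cover_far_edge [([538, -291, 11], 0.77)]
top cover_front_edge [([394, -256, 11], 0.67), ([495, 78, 8], 0.51)]
top board [([485, 340, 0], 0.86)]
top shortbread_a [([531, 0, 10], 0.76), ([416, 325, 17], 0.57)]
top gingerbread_a [([544, 314, 16], 0.76), ([427, 592, 1], 0.62), ([527, 85, 10], 0.53), ([494, 79, 9], 0.47), ([463, -276, 6], 0.3)]
top teaspoon [([500, 399, 16], 0.59)]
side far_ledge [([562, 41, 28], 0.91), ([654, -196, -1], 0.39)]
side catch_tip [([422, 34, 37], 0.84)]
side cover [([462, -274, 0], 0.61)]
side cover_grip [([466, -269, 33], 0.96), ([484, 338, -4], 0.21)]
side cover_far_edge [([539, -290, 14], 0.89), ([496, 399, 17], 0.29)]
side cover_front_edge [([392, -254, 9], 0.91)]
side board [([482, 335, -3], 0.95)]
side shortbread_a [([532, -2, 8], 0.55), ([416, 323, 18], 0.43), ([488, 313, 15], 0.4)]
side gingerbread_a [([490, 80, 6], 0.74), ([547, 316, 14], 0.53), ([527, 81, 9], 0.46), ([431, 590, 2], 0.45)]
side teaspoon [([498, 402, 14], 0.52)]
{'time': 1.1, 'q': array([ 1.06951056e+00,  5.27505133e-01,  1.43272801e+00, -1.76103647e-06,
        1.18139523e+00, -1.78513337e-01]), 'joint_velocities': array([ 1.06805458e-03,  9.89337556e-04, -1.06061887e-03, -9.71748990e-04,
        1.95557264e-05,  6.26668974e-04]), 'joint_torque': array([ 9.42715596e-04, -4.40027404e+01, -1.76988959e+01,  6.32946356e-02,
        5.03422099e-02, -1.39323799e-05]), 'position': array([0.19821085, 0.59269903, 0.2445363 ]), 'tool_rot': array([ 1.60686231e-01,  9.87005539e-01, -1.71082895e-05, -5.18587322e-06]), 'ft_force': array([0.62568346, 0.10116539, 0.17409573]), 'moment': array([-0.0057426 ,  0.00924692, -0.01352315]), 'grip_force': 0.0, 'grip_width': 0.08690494228514316} 0.022
```

View pics/top0.png

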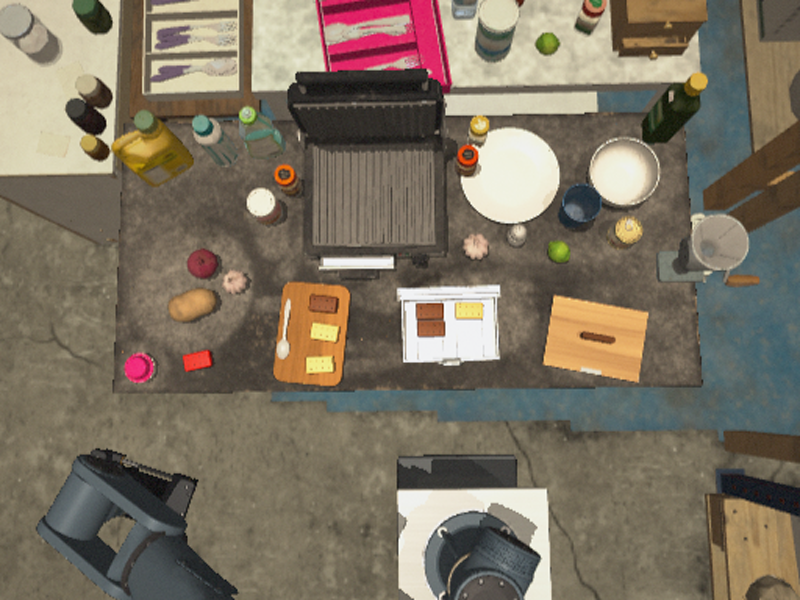

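View pics/side0.png

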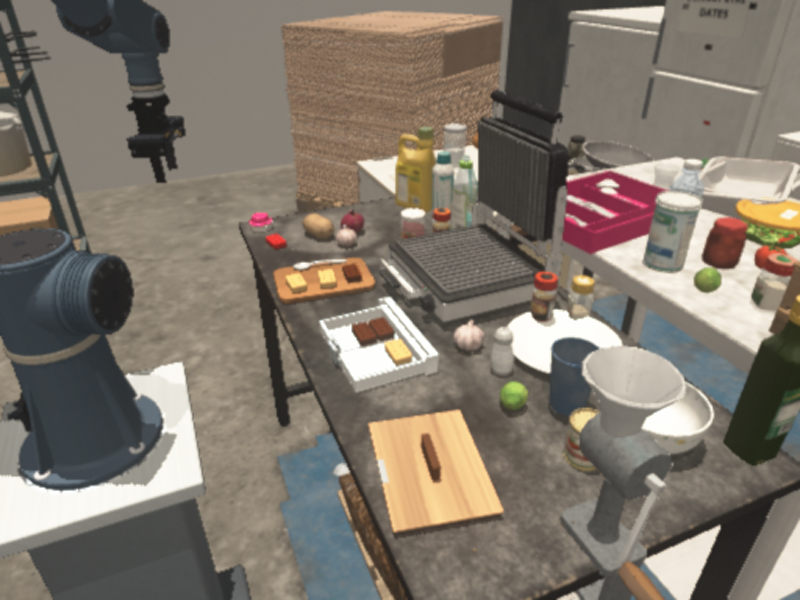

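The top view shows, at 800x600: the board at (312,335) with gingerbread at (323,303) and shortbreads at (324,332) and (320,364). The carrier is at (450,325), with gingerbread in its left lane (430,311/328) and shortbread in its right lane (469,310). The cover is at (597,338), turned about -14 deg. The side view agrees. The red look-alike lies off to the left. Next I'll refine the poses by silhouette fitting.

```bash
cat > fit.py <<'E'
import numpy as np, cv2
from scipy.optimize import minimize
from rig import vision
U=6
def proj(c,P):
    C=vision.calibration(c); X=P@np.array(C["R"]).T+np.array(C["t"]); p=X@np.array(C["K"]).T; return p[:,:2]/p[:,2:]
def box(p,b):  # p=x,y,yaw(rad) metres ; b=x0,x1,y0,y1,z0,z1
    P=np.array([[x,y,z] for x in b[:2] for y in b[2:4] for z in b[4:]]); c,s=np.cos(p[2]),np.sin(p[2])
    return np.c_[p[0]+c*P[:,0]-s*P[:,1],p[1]+s*P[:,0]+c*P[:,1],P[:,2]]
def colour(im,kind):
    h,s,v=cv2.split(cv2.cvtColor(im,cv2.COLOR_RGB2HSV).astype(int))
    if kind=="short": return ((h>20)&(h<36)&(s>60)&(v>120)).astype(float)
    if kind=="ginger": return ((v<125)&(s>110)&((h<16)|(h>170))).astype(float)
    if kind=="cover": return ((h>8)&(h<24)&(s>60)&(v>110)).astype(float)
    if kind=="white": return ((s<45)&(v>120)).astype(float)
def fit(ims,kind,p0,b,cams=("top","side")):
    out=[]
    for c in cams:
        im=ims[c]; q=proj(c,box(p0,b)); a=np.floor(q.min(0)).astype(int)-7; e=np.ceil(q.max(0)).astype(int)+7
        cr=im[a[1]:e[1],a[0]:e[0]]; big=cv2.resize(cr,None,fx=U,fy=U,interpolation=cv2.INTER_CUBIC); m=colour(big,kind)
        def cost(d):
            p=[p0[0]+d[0]/1e3,p0[1]+d[1]/1e3,p0[2]+d[2]/30]
            h=cv2.convexHull(((proj(c,box(p,b))-a+.5)*U*16-8).astype(np.int32))
            r=np.zeros(m.shape,np.uint8); cv2.fillConvexPoly(r,h,1,shift=4)
            return 1-(m*r).sum()/np.maximum(m,r).sum()
        best=min((minimize(cost,[0,0,y],method="Nelder-Mead",options=dict(initial_simplex=np.array([[0,0,y],[4,0,y],[0,4,y],[0,0,y+3]],float))) for y in(-2,0,2)),key=lambda r:r.fun)
        d=best.x; out.append([p0[0]*1e3+d[0],p0[1]*1e3+d[1],np.degrees(p0[2]+d[2]/30),best.fun])
    return np.round(out,2)
def bis(z): return [-.018,.018,-.03,.03,z,z+.018]
COV=[-.07625,.07625,-.103,.103,.011,.015]
E
python3 - <<'E'
from fit import *
ims={c:cv2.imread(f"pics/{c}0_raw.png")[...,::-1].copy() for c in("top","side")}
for n,k,p,b in [("g_c","ginger",(.545,.315,0),bis(.016)),("s_mid","short",(.485,.313,0),bis(.016)),("s_near","short",(.416,.324,0),bis(.016)),
 ("s_a","short",(.531,-.001,0.02),bis(.007)),("cover","cover",(.465,-.272,-.24),COV)]: print(n,fit(ims,k,p,b).tolist())
print("g_ab",fit(ims,"ginger",(.51,.083,.02),[-.036,.036,-.03,.03,.007,.025]).tolist())
E
python3 - <<'E'
import cv2,numpy as np
from fit import *
t=cv2.imread("pics/top0_raw.png"); s=cv2.imread("pics/side0_raw.png")
im={"top":t,"side":s}; o=[]
for c,(x,y,w,h) in {"top":(245,175,85,65),"side":(195,185,95,72)}.items():
    big=cv2.resize(im[c][y:y+h,x:x+w],None,fx=6,fy=6,interpolation=cv2.INTER_CUBIC)
    p0=(.502,.042,.02)
    for b,col in [([-.084,.05,-.103,.103,.029,.029],(0,0,255)),([.06,.07,-.1065,.1065,.0415,.0415],(0,255,0)),([-.078,.05,-.099,.099,.004,.004],(255,0,0))]:
        P=box(p0,b)[[0,2,6,4]]; q=((proj(c,P)-[x,y]+.5)*6-.5).astype(int); cv2.polylines(big,[q],True,col,1)
    o.append(cv2.resize(big,(570,300 if 0 else int(570*h/w))))
v=np.vstack(o); f=min(1,600/v.shape[0]); f=600/v.shape[0]
cv2.imwrite("pics/car.png",cv2.resize(v,None,fx=f,fy=f,interpolation=cv2.INTER_AREA) )
E
```

```text
g_c [[548.6, 310.94, -3.89, 0.89], [549.21, 318.41, -12.24, 0.51]]
s_mid [[487.09, 309.38, -14.61, 0.2], [488.45, 322.39, -14.9, 0.54]]
s_near [[417.73, 320.51, -0.27, 0.19], [419.42, 331.15, -9.81, 0.53]]
s_a [[530.56, -3.72, -1.34, 0.18], [536.01, 19.26, -11.19, 0.46]]Traceback (most recent call last):
  File "<stdin>", line 4, in <module>
  File "fit.py", line 26, in fit
    best=min((minimize(cost,[0,0,y],method="Nelder-Mead",options=dict(initial_simplex=np.array([[0,0,y],[4,0,y],[0,4,y],[0,0,y+3]],float))) for y in(-2,0,2)),key=lambda r:r.fun)
  File "fit.py", line 26, in <genexpr>
    best=min((minimize(cost,[0,0,y],method="Nelder-Mead",options=dict(initial_simplex=np.array([[0,0,y],[4,0,y],[0,4,y],[0,0,y+3]],float))) for y in(-2,0,2)),key=lambda r:r.fun)
              ~~~~~~~~^^^^^^^^^^^^^^^^^^^^^^^^^^^^^^^^^^^^^^^^^^^^^^^^^^^^^^^^^^^^^^^^^^^^^^^^^^^^^^^^^^^^^^^^^^^^^^^^^^^^^^^^^^^^^^^^^^^^^
    res = _minimize_neldermead(fun, x0, args, callback, bounds=bounds,
                               **options)
    fsim[j] = func(sim[j])
              ~~~~^^^^^^^^
    fx = function(np.copy(x), *(wrapper_args + args))
  File "fit.py", line 23, in cost
    h=cv2.convexHull(((proj(c,box(p,b))-a+.5)*U*16-8).astype(np.int32))
                       ~~~~^^^^^^^^^^^^
  File "fit.py", line 6, in proj
    C=vision.calibration(c); X=P@np.array(C["R"]).T+np.array(C["t"]); p=X@np.array(C["K"]).T; return p[:,:2]/p[:,2:]
ValueError: time passes only in moves, steps and waits
```

View pics/car.png

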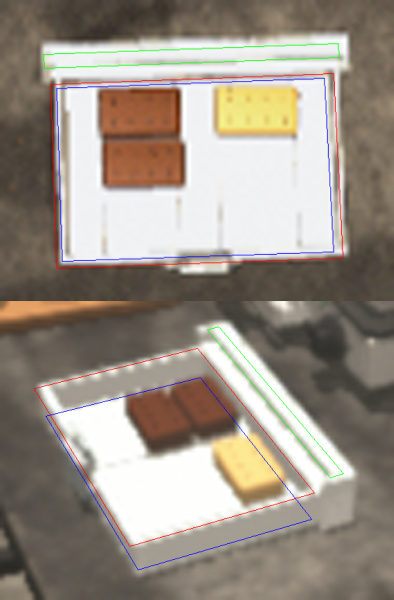

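The crop shows gingerbreads a and b close together in the left lane, and the shortbread alone in the right lane. The carrier guess (502, 42, 1.2 deg) sits about 3 mm too far to +y. I'll cache the calibration and use a colour-independent fit.

```bash
python3 - <<'E'
import re
s=open('fit.py').read()
i=s.index("def proj"); j=s.index("def box")
s=s[:i]+'''import functools
@functools.lru_cache
def cal(c): C=vision.calibration(c); return [np.array(C[k]) for k in "KRt"]
def proj(c,P):
    K,R,t=cal(c); p=(P@R.T+t)@K.T; return p[:,:2]/p[:,2:]
'''+s[j:]
i=s.index("def colour"); j=s.index("def bis")
s=s[:i]+'''def fit(ims,p0,b,cams=("top","side"),ch=(1,2),far=None,ringpx=3):
    out=[]
    for c in cams:
        q=proj(c,box(p0,b)); a=np.floor(q.min(0)).astype(int)-8; e=np.ceil(q.max(0)).astype(int)+8
        big=cv2.resize(ims[c][a[1]:e[1],a[0]:e[0]],None,fx=U,fy=U,interpolation=cv2.INTER_CUBIC)
        L=cv2.cvtColor(big,cv2.COLOR_RGB2LAB).astype(float)[...,list(ch)]
        def hull(p,bb):
            h=cv2.convexHull(((proj(c,box(p,bb))-a+.5)*U*16-8).astype(np.int32))
            r=np.zeros(L.shape[:2],np.uint8); cv2.fillConvexPoly(r,h,1,shift=4); return r
        k=np.ones((2*ringpx*U+1,)*2,np.uint8)
        W=hull(p0,far)>0 if far else np.ones(L.shape[:2],bool)
        def cost(d):
            p=[p0[0]+d[0]/1e3,p0[1]+d[1]/1e3,p0[2]+d[2]/30]
            r=hull(p,b); o=(cv2.dilate(r,k)>0)&(r==0)&W; r=(r>0)&(cv2.erode(r,k)==0)&W
            A,B=L[r],L[o]
            return -((A.mean(0)-B.mean(0))**2).sum()/(A.var(0).sum()+B.var(0).sum()+5)
        best=min((minimize(cost,[0,0,y],method="Nelder-Mead",options=dict(xatol=.05,fatol=1e-4,initial_simplex=np.array([[-1,-1,y],[4,0,y],[0,4,y],[0,0,y+3]],float))) for y in(-2,0,2)),key=lambda r:r.fun)
        d=best.x; out.append([p0[0]*1e3+d[0],p0[1]*1e3+d[1],np.degrees(p0[2]+d[2]/30),best.fun])
    return np.round(out,1)
'''+s[j:]
open('fit.py','w').write(s)
E
cat > f2.py <<'E'
from fit import *
ims={c:cv2.imread(f"pics/{c}0_raw.png")[...,::-1].copy() for c in("top","side")}
for n,p,b in [("g_c",(.545,.315,0),bis(.016)),("s_mid",(.485,.313,0),bis(.016)),("s_near",(.416,.322,0),bis(.016)),
 ("s_a",(.531,-.001,0.02),bis(.007)),("cover",(.465,-.272,-.24),COV),("g_ab",(.51,.083,.02),[-.036,.036,-.03,.03,.007,.025])]: print(n,fit(ims,p,b).tolist())
print("carrier",fit(ims,(.502,.04,.02),[-.084,.055,-.103,.103,.0,.029],ch=(0,),far=[-.1,.045,-.13,.13,0,.029]).tolist())
E
python3 f2.py
```

```text
g_c [[548.2, 311.0, -7.6, -5.9], [547.4, 312.7, -7.5, -1.2]]
s_mid [[487.2, 308.8, -11.0, -4.3], [488.2, 316.0, -11.1, -1.3]]
s_near [[417.9, 319.2, 2.5, -4.5], [418.3, 323.7, -0.9, -0.9]]
s_a [[530.1, -3.8, -1.7, -7.0], [532.3, 2.9, -3.7, -3.7]]
cover [[465.8, -275.0, -11.7, -8.2], [466.6, -270.3, -11.7, -6.2]]
g_ab [[511.6, 80.4, 2.0, -7.1], [514.7, 99.3, 5.6, -1.3]]
carrier [[505.4, 39.1, 0.9, -4.8], [507.8, 46.9, 1.0, -3.1]]
```

Emit:
{"fn": "apply_moves", "kwargs": {
  "series": [
    {"offset": [35.0, -28.1, -14.5], "rot": [0, 0, 10.9]},
    {"offset": [35.0, -28.1, -14.5], "rot": [0, 0, 10.9]},
    {"offset": [35.0, -28.1, -14.5], "rot": [0, 0, 10.9]},
    {"offset": [35.0, -28.1, -14.5], "rot": [0, 0, 10.9]},
    {"offset": [35.0, -28.1, -14.5], "rot": [0, 0, 10.9]},
    {"offset": [35.0, -28.1, -14.5], "rot": [0, 0, 10.9]},
    {"offset": [35.0, -28.1, -14.5], "rot": [0, 0, 10.9]},
    {"offset": [35.0, -28.1, -14.5], "rot": [0, 0, 10.9]},
    {"offset": [35.0, -28.1, -14.5], "rot": [0, 0, 10.9]},
    {"offset": [35.0, -28.1, -14.5], "rot": [0, 0, 10.9]},
    {"offset": [35.0, -28.1, -14.5], "rot": [0, 0, 10.9]},
    {"offset": [35.0, -28.1, -14.5], "rot": [0, 0, 10.9]},
    {"offset": [35.0, -28.1, -17.5], "rot": [0, 0, 10.9]},
    {"offset": [35.0, -28.1, -20.4], "rot": [0, 0, 10.9]},
    {"offset": [35.0, -28.1, -20.4], "rot": [0, 0, 10.9]}
  ],
  "hand": 0.86
}}

```text
time: 2.6
position: [0.547, 0.3133, 0.0398]
tool_rot: [0.065, 0.998, 0.0, -0.0]
ft_force: [-0.6, 0.4, 0.0]
grip_width: 0.0749
grip_force: 0.0
```

Emit:
{"fn": "apply_moves", "kwargs": {
  "series": [
    {"offset": [0, 0, 0], "rot": [0, 0, 0]},
    {"offset": [0, 0, 0], "rot": [0, 0, 0]},
    {"offset": [0, 0, 0], "rot": [0, 0, 0]},
    {"offset": [0, 0, 0], "rot": [0, 0, 0]},
    {"offset": [0, 0, 4], "rot": [0, 0, 0]},
    {"offset": [-3, -6, 6], "rot": [0, 0, 8.6]},
    {"offset": [-9.7, -23.0, 6], "rot": [0, 0, 8.6]},
    {"offset": [-9.7, -23.0, 6], "rot": [0, 0, 8.6]},
    {"offset": [-9.7, -23.0, 6], "rot": [0, 0, 8.6]},
    {"offset": [-9.7, -23.0, 6], "rot": [0, 0, 8.6]},
    {"offset": [-9.7, -23.0, 6], "rot": [0, 0, 8.6]},
    {"offset": [-9.7, -23.0, 4], "rot": [0, 0, 8.6]},
    {"offset": [-9.7, -23.0, 2], "rot": [0, 0, 8.6]}
  ],
  "hand": 0.4,
  "newtons": 20
}}

```text
time: 3.9
position: [0.4526, 0.0813, 0.061]
tool_rot: [-0.008, 1.0, -0.0, 0.002]
ft_force: [0.2, 0.6, 0.3]
grip_width: 0.0599
grip_force: 20.0
```

```bash
python3 - <<'E'
from rig import vision
import cv2
im=[vision.camera(c)[...,::-1] for c in("top","side")]
cv2.imwrite("pics/a1.png",cv2.hconcat([cv2.resize(im[0][160:250,230:330],(400,360),interpolation=3),cv2.resize(im[1][165:265,190:300],(400,360),interpolation=3)]))
E
```

```text
(no output)
```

View pics/a1.png

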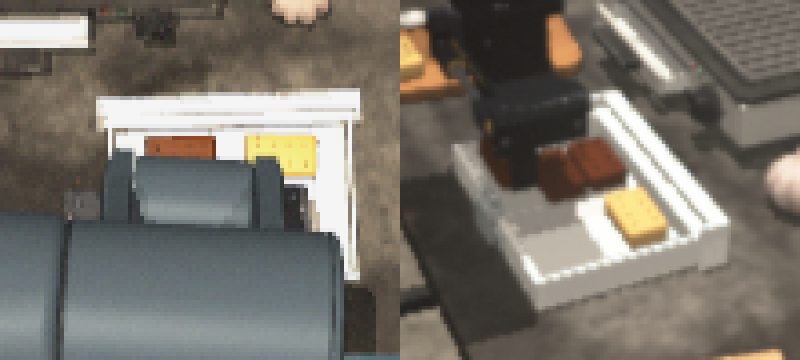

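The left half shows the arm over the carrier. The right half shows the gripper holding the biscuit near (510,150), just in front of the two gingerbreads.

Emit:
{"fn": "apply_moves", "kwargs": {
  "series": [
    {"offset": [0, 0, -1.5], "rot": [0, 0, 0]},
    {"offset": [0, 0, -2.5], "rot": [0, 0, 0]},
    {"offset": [0, 0, -2.7], "rot": [0, 0, 0]},
    {"offset": [0, 0, -2.8], "rot": [0, 0, 0]},
    {"offset": [0, 0, -2.8], "rot": [0, 0, 0]}
  ]
}}

```text
time: 4.5
position: [0.4515, 0.0819, 0.0329]
tool_rot: [-0.009, 1.0, -0.0, 0.0]
ft_force: [-0.6, 0.5, -0.9]
grip_width: 0.0599
grip_force: 20.0
```

Emit:
{"fn": "apply_moves", "kwargs": {
  "series": [
    {"offset": [0.3, 0, -0.07], "rot": [0, 0, 0]},
    {"offset": [0.6, 0, -0.07], "rot": [0, 0, 0]},
    {"offset": [0.8, 0, -0.07], "rot": [0, 0, 0]},
    {"offset": [1.0, 0, -0.07], "rot": [0, 0, 0]},
    {"offset": [1.0, 0, -0.07], "rot": [0, 0, 0]},
    {"offset": [1.0, 0, -0.07], "rot": [0, 0, 0]}
  ]
}}

```text
time: 5.1
position: [0.4615, 0.0817, 0.0323]
tool_rot: [-0.009, 1.0, -0.0, 0.0]
ft_force: [-0.5, 0.4, 4.3]
grip_width: 0.0599
grip_force: 20.0
```

Emit:
{"fn": "apply_moves", "kwargs": {
  "series": [
    {"offset": [0.1, 0, 0], "rot": [0, 0, 0]},
    {"offset": [0.2, 0, 0], "rot": [0, 0, 0]},
    {"offset": [0.2, 0, 0], "rot": [0, 0, 0]},
    {"offset": [0.2, 0, 0], "rot": [0, 0, 0]}
  ]
}}

```text
time: 5.5
position: [0.463, 0.0817, 0.0323]
tool_rot: [-0.009, 1.0, 0.0, -0.0]
ft_force: [-1.6, 0.3, 4.8]
grip_width: 0.0598
grip_force: 20.0
```

Emit:
{"fn": "apply_moves", "kwargs": {
  "series": [
    {"offset": [0.1, 0, 0], "rot": [0, 0, 0]},
    {"offset": [0.2, 0, 0], "rot": [0, 0, 0]},
    {"offset": [0.2, 0, 0], "rot": [0, 0, 0]},
    {"offset": [0.2, 0, 0], "rot": [0, 0, 0]}
  ]
}}

```text
time: 5.9
position: [0.4642, 0.0818, 0.0323]
tool_rot: [-0.009, 1.0, 0.0, -0.001]
ft_force: [-2.5, -1.4, 6.9]
grip_width: 0.06
grip_force: 20.0
```

Emit:
{"fn": "apply_moves", "kwargs": {
  "series": [
    {"offset": [0.1, 0, 0], "rot": [0, 0, 0]},
    {"offset": [0.2, 0, 0], "rot": [0, 0, 0]},
    {"offset": [0.2, 0, 0], "rot": [0, 0, 0]}
  ]
}}

```text
time: 6.2
position: [0.4643, 0.0818, 0.0323]
tool_rot: [-0.009, 1.0, 0.0, -0.003]
ft_force: [-5.3, -1.4, 8.4]
grip_width: 0.0597
grip_force: 20.0
```

Emit:
{"fn": "apply_moves", "kwargs": {
  "series": [
    {"offset": [0, 0, 0], "rot": [0, 0, 0]},
    {"offset": [0, 0, 0], "rot": [0, 0, 0]},
    {"offset": [0, 0, 0], "rot": [0, 0, 0]},
    {"offset": [0, 0, 3], "rot": [0, 0, 0]},
    {"offset": [0, 0, 7], "rot": [0, 0, 0]},
    {"offset": [2.0, 22.9, 7], "rot": [0, 0, -12]},
    {"offset": [2.0, 22.9, 7], "rot": [0, 0, -12]},
    {"offset": [2.0, 22.9, 7], "rot": [0, 0, -12]},
    {"offset": [2.0, 22.9, 7], "rot": [0, 0, -12]},
    {"offset": [2.0, 22.9, 7], "rot": [0, 0, -12]},
    {"offset": [2.0, 22.9, 7], "rot": [0, 0, -12]}
  ],
  "hand": 0.8
}}

```text
time: 7.3
position: [0.4883, 0.3157, 0.1021]
tool_rot: [0.093, 0.996, 0.002, 0.002]
ft_force: [-0.0, -0.4, -1.0]
grip_width: 0.0696
grip_force: 0.0
```

```bash
python3 - <<'E'
from fit import *
ims={"top":vision.camera("top")}
print(fit(ims,(.500,.082,.02),[-.054,.054,-.03,.03,.007,.025],cams=("top",)),fit(ims,(.530,-.003,-.02),bis(.007),cams=("top",)),fit(ims,(.417,.320,.02),bis(.016),cams=("top",)))
im=ims["top"][...,::-1]
cv2.imwrite("pics/a2.png",cv2.resize(im[160:250,230:330],(800,600) and (660,594),interpolation=3))
E
```

```text
[[500.6  80.2   1.5  -7.4]] [[529.8  -3.5  -2.9  -6.9]] [[ 4.213e+02  3.554e+02  1.780e+01 -3.000e-01]]
```

View pics/a2.png

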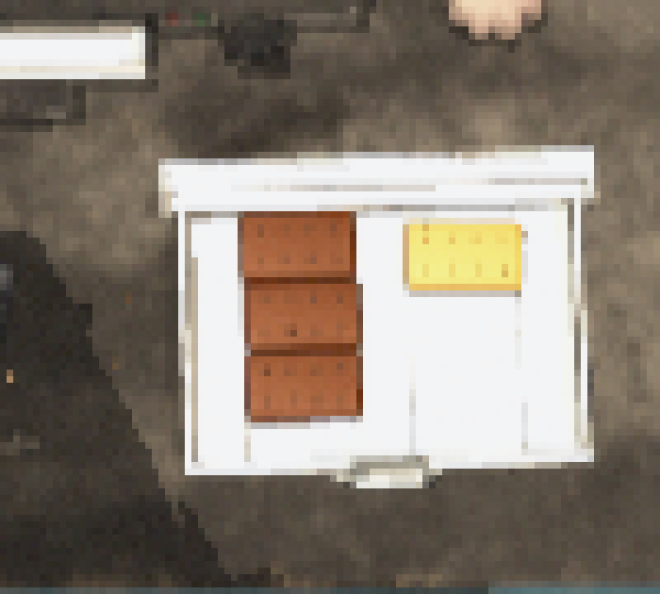

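The top crop shows the gingerbread row tight on the far wall at (300,315) and square. The shortbread in the other lane is about 6 mm off the wall. Next is the middle shortbread.

Emit:
{"fn": "apply_moves", "kwargs": {
  "series": [
    {"offset": [0, 0, -3], "rot": [0, 0, 0]},
    {"offset": [0, 0, -6.1], "rot": [0, 0, 0]},
    {"offset": [0, 0, -6.1], "rot": [0, 0, 0]},
    {"offset": [0, 0, -6.1], "rot": [0, 0, 0]}
  ]
}}

```text
time: 7.75
position: [0.4869, 0.3092, 0.0403]
tool_rot: [0.097, 0.995, -0.001, -0.001]
ft_force: [0.3, 0.1, 0.7]
grip_width: 0.0695
grip_force: 0.0
```

Emit:
{"fn": "apply_moves", "kwargs": {
  "series": [
    {"offset": [0, 0, 0], "rot": [0, 0, 0]},
    {"offset": [0, 0, 0], "rot": [0, 0, 0]},
    {"offset": [0, 0, 0], "rot": [0, 0, 0]},
    {"offset": [0, 0, 0], "rot": [0, 0, 0]},
    {"offset": [0, 0, 4], "rot": [0, 0, 0]},
    {"offset": [0.1, -6, 6], "rot": [0, 0, 8]},
    {"offset": [0.1, -31.4, 6.1], "rot": [0, 0, 12.5]},
    {"offset": [0.1, -31.4, 6.1], "rot": [0, 0, 12.5]},
    {"offset": [0.1, -31.4, 6.1], "rot": [0, 0, 12.5]},
    {"offset": [0.1, -31.4, 6.1], "rot": [0, 0, 12.5]},
    {"offset": [0.1, -31.4, 6.1], "rot": [0, 0, 12.5]},
    {"offset": [0.1, -31.4, 6.1], "rot": [0, 0, 12.5]},
    {"offset": [0.1, -31.4, 4], "rot": [0, 0, 12.5]},
    {"offset": [0.1, -31.4, 1.5], "rot": [0, 0, 12.5]},
    {"offset": [0.1, -31.4, 1.5], "rot": [0, 0, 12.5]}
  ],
  "hand": 0.4
}}

```text
time: 9.25
position: [0.4865, -0.0033, 0.054]
tool_rot: [-0.013, 1.0, 0.001, -0.003]
ft_force: [-0.8, 0.7, 0.1]
grip_width: 0.0597
grip_force: 20.0
```

Emit:
{"fn": "apply_moves", "kwargs": {
  "series": [
    {"offset": [0, 0, -1.5], "rot": [0, 0, 0]},
    {"offset": [0, 0, -2.3], "rot": [0, 0, 0]},
    {"offset": [0, 0, -2.35], "rot": [0, 0, 0]},
    {"offset": [0.3, 0, -2.35], "rot": [0, 0, 0]},
    {"offset": [0.6, 0, -2.35], "rot": [0, 0, 0]},
    {"offset": [0.9, 0, -2.35], "rot": [0, 0, 0]},
    {"offset": [1.1, 0, -2.35], "rot": [0, 0, 0]},
    {"offset": [1.3, 0, -2.35], "rot": [0, 0, 0]},
    {"offset": [1.3, 0, -2.35], "rot": [0, 0, 0]},
    {"offset": [1.3, 0, -2.35], "rot": [0, 0, 0]}
  ]
}}

```text
time: 10.25
position: [0.5012, -0.0033, 0.0324]
tool_rot: [-0.013, 1.0, -0.0, 0.0]
ft_force: [-0.2, 0.6, -1.0]
grip_width: 0.0599
grip_force: 20.0
```

Emit:
{"fn": "apply_moves", "kwargs": {
  "series": [
    {"offset": [0.1, 0, 0], "rot": [0, 0, 0]},
    {"offset": [0.2, 0, 0], "rot": [0, 0, 0]},
    {"offset": [0.2, 0, 0], "rot": [0, 0, 0]},
    {"offset": [0.2, 0, 0], "rot": [0, 0, 0]}
  ]
}}

```text
time: 10.65
position: [0.5022, -0.0031, 0.0322]
tool_rot: [-0.013, 1.0, 0.0, -0.001]
ft_force: [-2.7, 0.3, 0.1]
grip_width: 0.0598
grip_force: 20.0
```

Emit:
{"fn": "apply_moves", "kwargs": {
  "series": [
    {"offset": [0.1, 0, -0.06], "rot": [0, 0, 0]},
    {"offset": [0.2, 0, -0.06], "rot": [0, 0, 0]},
    {"offset": [0.2, 0, -0.06], "rot": [0, 0, 0]}
  ]
}}

```text
time: 10.95
position: [0.5025, -0.0029, 0.0319]
tool_rot: [-0.013, 1.0, 0.001, -0.003]
ft_force: [-6.2, -1.4, 6.3]
grip_width: 0.0597
grip_force: 20.0
```

Emit:
{"fn": "apply_moves", "kwargs": {
  "series": [
    {"offset": [0, 0, 0], "rot": [0, 0, 0]},
    {"offset": [0, 0, 0], "rot": [0, 0, 0]},
    {"offset": [0, 0, 0], "rot": [0, 0, 0]},
    {"offset": [0, 0, 3], "rot": [0, 0, 0]},
    {"offset": [0, 0, 7], "rot": [0, 0, 0]},
    {"offset": [-8.8, 32.4, 7], "rot": [0, 0, 0]},
    {"offset": [-8.8, 32.4, 7], "rot": [0, 0, 0]},
    {"offset": [-8.8, 32.4, 7], "rot": [0, 0, 0]},
    {"offset": [-8.8, 32.4, 7], "rot": [0, 0, 0]},
    {"offset": [-8.8, 32.4, 7], "rot": [0, 0, 0]},
    {"offset": [-8.8, 32.4, 7], "rot": [0, 0, 0]},
    {"offset": [-8.8, 32.4, 7], "rot": [0, 0, 0]},
    {"offset": [-8.8, 32.4, 7], "rot": [0, 0, 0]},
    {"offset": [-8.8, 32.4, 4], "rot": [0, 0, 0]},
    {"offset": [-8.8, 32.4, 0.9], "rot": [0, 0, 0]},
    {"offset": [-8.8, 32.4, 0.9], "rot": [0, 0, 0]},
    {"offset": [-8.8, 32.4, 0.9], "rot": [0, 0, 0]}
  ],
  "hand": 0.8
}}

```text
time: 12.65
position: [0.4177, 0.3202, 0.0403]
tool_rot: [-0.013, 1.0, -0.0, -0.0]
ft_force: [0.0, 0.4, -0.3]
grip_width: 0.0699
grip_force: 0.0
```

Emit:
{"fn": "apply_moves", "kwargs": {
  "series": [
    {"offset": [0, 0, 0], "rot": [0, 0, 0]},
    {"offset": [0, 0, 0], "rot": [0, 0, 0]},
    {"offset": [0, 0, 0], "rot": [0, 0, 0]},
    {"offset": [0, 0, 0], "rot": [0, 0, 0]},
    {"offset": [0, 0, 4], "rot": [0, 0, 0]},
    {"offset": [0.1, -5, 6], "rot": [0, 0, 0]},
    {"offset": [4.1, -32.5, 6.1], "rot": [0, 0, 0]},
    {"offset": [4.1, -32.5, 6.1], "rot": [0, 0, 0]},
    {"offset": [4.1, -32.5, 6.1], "rot": [0, 0, 0]},
    {"offset": [4.1, -32.5, 6.1], "rot": [0, 0, 0]},
    {"offset": [4.1, -32.5, 6.1], "rot": [0, 0, 0]},
    {"offset": [4.1, -32.5, 6.1], "rot": [0, 0, 0]},
    {"offset": [4.1, -32.5, 6.1], "rot": [0, 0, 0]},
    {"offset": [4.1, -32.5, 4], "rot": [0, 0, 0]},
    {"offset": [4.1, -32.5, 1.5], "rot": [0, 0, 0]},
    {"offset": [4.1, -32.5, 1.5], "rot": [0, 0, 0]}
  ],
  "hand": 0.4
}}

```text
time: 14.25
position: [0.4562, -0.0032, 0.0539]
tool_rot: [-0.013, 1.0, 0.001, -0.003]
ft_force: [-0.7, -0.1, 0.1]
grip_width: 0.0597
grip_force: 20.0
```

Emit:
{"fn": "apply_moves", "kwargs": {
  "series": [
    {"offset": [0, 0, -1.5], "rot": [0, 0, 0]},
    {"offset": [0, 0, -2.3], "rot": [0, 0, 0]},
    {"offset": [0, 0, -2.35], "rot": [0, 0, 0]},
    {"offset": [0.3, 0, -2.4], "rot": [0, 0, 0]},
    {"offset": [0.5, 0, -2.4], "rot": [0, 0, 0]},
    {"offset": [0.7, 0, -2.4], "rot": [0, 0, 0]},
    {"offset": [0.7, 0, -2.4], "rot": [0, 0, 0]}
  ]
}}

```text
time: 14.95
position: [0.4656, -0.0043, 0.0321]
tool_rot: [-0.013, 1.0, -0.0, 0.0]
ft_force: [-0.3, -0.5, -0.1]
grip_width: 0.0597
grip_force: 20.0
```

Emit:
{"fn": "apply_moves", "kwargs": {
  "series": [
    {"offset": [0.1, 0, 0], "rot": [0, 0, 0]},
    {"offset": [0.2, 0, 0], "rot": [0, 0, 0]},
    {"offset": [0.2, 0, 0], "rot": [0, 0, 0]},
    {"offset": [0.2, 0, 0], "rot": [0, 0, 0]}
  ]
}}

```text
time: 15.35
position: [0.4659, -0.0041, 0.0319]
tool_rot: [-0.013, 1.0, 0.0, -0.001]
ft_force: [-3.1, -0.7, 5.5]
grip_width: 0.0605
grip_force: 20.0
```

Emit:
{"fn": "apply_moves", "kwargs": {
  "series": [
    {"offset": [0.2, 0, 0], "rot": [0, 0, 0]},
    {"offset": [0.3, 0, 0], "rot": [0, 0, 0]},
    {"offset": [0.3, 0, 0], "rot": [0, 0, 0]}
  ]
}}

```text
time: 15.65
position: [0.4662, -0.0037, 0.0319]
tool_rot: [-0.013, 1.0, 0.001, -0.004]
ft_force: [-7.2, -3.2, 8.9]
grip_width: 0.0597
grip_force: 20.0
```

Emit:
{"fn": "apply_moves", "kwargs": {
  "series": [
    {"offset": [0, 0, 0], "rot": [0, 0, 0]},
    {"offset": [0, 0, 0], "rot": [0, 0, 0]},
    {"offset": [0, 0, 0], "rot": [0, 0, 0]},
    {"offset": [0, 0, 4], "rot": [0, 0, 0]},
    {"offset": [0, 0, 8], "rot": [0, 0, 0]},
    {"offset": [-0.4, -26.9, 10], "rot": [0, 0, -103.2]},
    {"offset": [-0.4, -26.9, 10], "rot": [0, 0, -103.2]},
    {"offset": [-0.4, -26.9, 10], "rot": [0, 0, -103.2]},
    {"offset": [-0.4, -26.9, 10], "rot": [0, 0, -103.2]},
    {"offset": [-0.4, -26.9, 10], "rot": [0, 0, -103.2]},
    {"offset": [-0.4, -26.9, 10], "rot": [0, 0, -103.2]},
    {"offset": [-0.4, -26.9, 10], "rot": [0, 0, -103.2]},
    {"offset": [-0.4, -26.9, 10], "rot": [0, 0, -103.2]},
    {"offset": [-0.4, -26.9, 10], "rot": [0, 0, -103.2]},
    {"offset": [-0.4, -26.9, 10], "rot": [0, 0, -103.2]},
    {"offset": [-0.4, -26.9, 10], "rot": [0, 0, -103.2]},
    {"offset": [-0.4, -26.9, 10], "rot": [0, 0, -103.2]},
    {"offset": [-0.4, -26.9, 10], "rot": [0, 0, -103.2]},
    {"offset": [-0.4, -26.9, 10], "rot": [0, 0, -103.2]},
    {"offset": [-0.4, -26.9, 10], "rot": [0, 0, -103.2]}
  ],
  "hand": 0.8
}}

```text
time: 17.65
position: [0.4664, -0.2733, 0.1317]
tool_rot: [0.775, 0.632, 0.0, 0.0]
ft_force: [0.3, -0.5, -0.2]
grip_width: 0.0696
grip_force: 0.0
```

```bash
python3 - <<'E'
from fit import *
from rig import nets,get_obs
ims={c:vision.camera(c) for c in("top","side")}
R=[-.054,.054,-.03,.03,.007,.025]
print(fit(ims,(.500,.082,.02),R,cams=("top",)),fit(ims,(.501,-.004,.02),R,cams=("top",)))
for q in("cover_grip","cover_front_edge","cover_far_edge"): print(q,[(np.round(d["centre"],3),d["conf"]) for d in nets.spot_point("side",q)][:1])
print(get_obs()["position"],get_obs()["q"])
a=cv2.resize(ims["top"][170:260,235:325],(400,400),interpolation=3); b=cv2.resize(ims["side"][180:350,190:360],(400,400),interpolation=3)
cv2.imwrite("pics/a3.png",cv2.hconcat([a,b])[...,::-1])
E
```

```text
[[500.6  79.9   1.4  -7. ]] [[501.8  -4.6   1.9  -9.8]]
cover_grip [(array([ 0.467, -0.27 ,  0.034]), 0.91)]
cover_front_edge [(array([ 0.393, -0.254,  0.008]), 0.81)]
cover_far_edge [(array([ 0.538, -0.291,  0.014]), 0.93)]
[ 0.46623353 -0.27329516  0.13175172] [-7.37056857e-01  5.78464607e-01  1.74635291e+00 -2.02790171e-06
  8.16745590e-01 -5.33524985e-01]
```

View pics/a3.png

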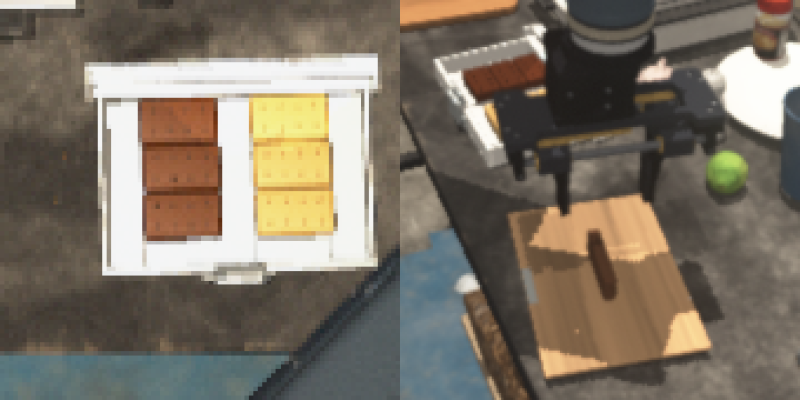

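The left half shows both rows square and tight on the far wall. The right half shows the gripper straddling the cover bar at (600,262).

Emit:
{"fn": "apply_moves", "kwargs": {
  "series": [
    {"offset": [0, 0, -5], "rot": [0, 0, 0]},
    {"offset": [0, 0, -8], "rot": [0, 0, 0]},
    {"offset": [0, 0, -9.1], "rot": [0, 0, 0]},
    {"offset": [0, 0, -9.1], "rot": [0, 0, 0]},
    {"offset": [0, 0, -9.1], "rot": [0, 0, 0]}
  ]
}}

```text
time: 18.4
position: [0.4668, -0.2738, 0.0415]
tool_rot: [0.775, 0.631, 0.0, 0.001]
ft_force: [0.2, -1.5, 0.6]
grip_width: 0.0698
grip_force: 0.0
```

Emit:
{"fn": "apply_moves", "kwargs": {
  "series": [
    {"offset": [0, 0, 0], "rot": [0, 0, 0]},
    {"offset": [0, 0, 0], "rot": [0, 0, 0]},
    {"offset": [0, 0, 0], "rot": [0, 0, 0]},
    {"offset": [0, 0, 0], "rot": [0, 0, 0]},
    {"offset": [0, 0, 0], "rot": [0, 0, 0]},
    {"offset": [0, 0, 0], "rot": [0, 0, 0]},
    {"offset": [0, 0, 0], "rot": [0, 0, 0]}
  ],
  "hand": 0,
  "newtons": 60
}}

```text
time: 19.1
position: [0.4662, -0.2733, 0.0407]
tool_rot: [0.775, 0.631, -0.0, -0.0]
ft_force: [0.2, -0.1, -0.4]
grip_width: 0.0216
grip_force: 0.0
```

Emit:
{"fn": "apply_moves", "kwargs": {
  "series": [
    {"offset": [0, 0, 0], "rot": [0, 0, 0]},
    {"offset": [0, 0, 0], "rot": [0, 0, 0]},
    {"offset": [0, 0, 0], "rot": [0, 0, 0]},
    {"offset": [0, 0, 3], "rot": [0, 0, 0]},
    {"offset": [0, 0, 6], "rot": [0, 0, 0]},
    {"offset": [0, 0, 9], "rot": [0, 0, 0]},
    {"offset": [0, 0, 9], "rot": [0, 0, 0]}
  ]
}}

```text
time: 19.8
position: [0.4682, -0.2749, 0.134]
tool_rot: [0.775, 0.631, 0.001, 0.004]
ft_force: [1.5, -0.8, -2.9]
grip_width: 0.0134
grip_force: 60.0
```

Emit:
{"fn": "apply_moves", "kwargs": {
  "series": [
    {"offset": [0.2, 2, 0], "rot": [0, 0, 1]},
    {"offset": [0.5, 5, 0], "rot": [0, 0, 3]},
    {"offset": [0.8, 9, 0], "rot": [0, 0, 5]},
    {"offset": [1, 13, 0], "rot": [0, 0, 7]},
    {"offset": [1.4, 17, 0], "rot": [0, 0, 9]},
    {"offset": [1.7, 21, 0], "rot": [0, 0, 11]},
    {"offset": [2, 25, 0], "rot": [0, 0, 12]},
    {"offset": [2.3, 28, 0], "rot": [0, 0, 13.2]},
    {"offset": [2.5, 30, 0], "rot": [0, 0, 13.2]},
    {"offset": [2.5, 31, 0], "rot": [0, 0, 13.2]},
    {"offset": [2.5, 31.3, 0], "rot": [0, 0, 13.2]},
    {"offset": [2.5, 31.3, 0], "rot": [0, 0, 13.2]}
  ]
}}

```text
time: 21.0
position: [0.4909, 0.0395, 0.1302]
tool_rot: [0.698, 0.716, -0.0, -0.0]
ft_force: [-0.5, 0.8, -2.0]
grip_width: 0.0133
grip_force: 60.0
```

Emit:
{"fn": "apply_moves", "kwargs": {
  "series": [
    {"offset": [0, 0, 0], "rot": [-0.1, 3, 0]},
    {"offset": [0, 0, 0], "rot": [-0.2, 6, 0]},
    {"offset": [0, 0, 0], "rot": [-0.2, 9, 0]},
    {"offset": [0, 0, 0], "rot": [-0.3, 12, 0]},
    {"offset": [0, 0, -1], "rot": [-0.3, 12, 0]},
    {"offset": [0, 0, -2], "rot": [-0.3, 12, 0]},
    {"offset": [0, 0, -3], "rot": [-0.3, 12, 0]},
    {"offset": [0, 0, -3], "rot": [-0.3, 12, 0]},
    {"offset": [0, 0, -3], "rot": [-0.3, 12, 0]}
  ]
}}

```text
time: 21.9
position: [0.4905, 0.0397, 0.1003]
tool_rot: [0.694, 0.712, -0.075, -0.074]
ft_force: [0.2, -0.1, -1.7]
grip_width: 0.0136
grip_force: 60.0
```

```bash
python3 - <<'E'
from fit import *
from rig import nets,get_obs
ims={c:vision.camera(c) for c in("top","side")}
for c in("side","top"):
  for q in("cover_far_edge","cover_front_edge","far_ledge","catch_tip"): print(c,q,[(np.round(d["centre"],3),d["conf"]) for d in nets.spot_point(c,q)][:2])
print(get_obs()["position"],get_obs()["ft_force"])
a=cv2.resize(ims["top"][165:255,230:330],(440,396),interpolation=3); b=cv2.resize(ims["side"][170:260,195:285],(360,396),interpolation=3)
cv2.imwrite("pics/a4.png",cv2.hconcat([a,b])[...,::-1])
E
```

```text
side cover_far_edge [(array([0.565, 0.038, 0.027]), 0.6), (array([0.556, 0.039, 0.057]), 0.56)]
side cover_front_edge [(array([0.412, 0.04 , 0.086]), 0.83)]
side far_ledge [(array([0.564, 0.041, 0.027]), 0.84)]
side catch_tip [(array([0.425, 0.038, 0.038]), 0.6)]
top cover_far_edge []
top cover_front_edge []
top far_ledge []
top catch_tip [(array([ 0.742, -0.231,  0.001]), 0.32)]
[0.49129525 0.03974008 0.10092189] [-0.86289287  0.53703939 -2.42142726]
```

View pics/a4.png

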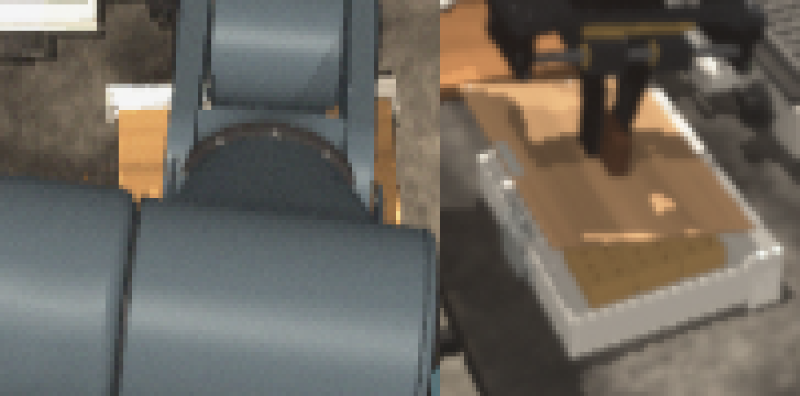

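The left half shows the cover centred below the lip to within about 1 mm. The right half shows it tilted far edge down over the rows, clear of the catch. Lowering now.

Emit:
{"fn": "apply_moves", "kwargs": {
  "series": [
    {"offset": [0, 0.05, -0.8], "rot": [0, 0, 0]},
    {"offset": [0, 0.05, -1.6], "rot": [0, 0, 0]},
    {"offset": [0, 0.05, -2.1], "rot": [0, 0, 0]},
    {"offset": [0, 0.05, -2.3], "rot": [0, 0, 0]},
    {"offset": [0, 0.05, -2.3], "rot": [0, 0, 0]},
    {"offset": [0, 0.05, -2.3], "rot": [0, 0, 0]}
  ]
}}

```text
time: 23.0
position: [0.4913, 0.0402, 0.0777]
tool_rot: [0.694, 0.712, -0.075, -0.073]
ft_force: [0.0, -0.5, -2.9]
grip_width: 0.0134
grip_force: 60.0
```

Emit:
{"fn": "apply_moves", "kwargs": {
  "series": [
    {"offset": [0, 0, -0.1], "rot": [0, 0, 0]},
    {"offset": [0, 0, -0.2], "rot": [0, 0, 0]},
    {"offset": [0, 0, -0.2], "rot": [0, 0, 0]},
    {"offset": [0, 0, -0.2], "rot": [0, 0, 0]}
  ]
}}

```text
time: 23.4
position: [0.4915, 0.0402, 0.0763]
tool_rot: [0.694, 0.712, -0.075, -0.073]
ft_force: [1.1, 0.6, 3.6]
grip_width: 0.0137
grip_force: 60.1
```

Emit:
{"fn": "apply_moves", "kwargs": {
  "series": [
    {"offset": [0, 0, 0.1], "rot": [0, 0, 0]},
    {"offset": [0.3, 0, 0.1], "rot": [0, 0, 0]},
    {"offset": [0.6, 0, 0.1], "rot": [0, 0, 0]},
    {"offset": [0.9, 0, 0.1], "rot": [0, 0, 0]},
    {"offset": [1.0, 0, 0.1], "rot": [0, 0, 0]},
    {"offset": [1.0, 0, 0.1], "rot": [0, 0, 0]}
  ]
}}

```text
time: 24.0
position: [0.5015, 0.0402, 0.0765]
tool_rot: [0.694, 0.712, -0.075, -0.073]
ft_force: [-0.9, 0.5, -2.0]
grip_width: 0.0137
grip_force: 60.0
```

Emit:
{"fn": "apply_moves", "kwargs": {
  "series": [
    {"offset": [0.1, 0, 0], "rot": [0, 0, 0]},
    {"offset": [0.2, 0, 0], "rot": [0, 0, 0]},
    {"offset": [0.2, 0, 0], "rot": [0, 0, 0]},
    {"offset": [0.2, 0, 0], "rot": [0, 0, 0]}
  ]
}}

```text
time: 24.4
position: [0.5032, 0.0402, 0.0768]
tool_rot: [0.694, 0.712, -0.075, -0.073]
ft_force: [0.4, 1.0, -3.0]
grip_width: 0.0139
grip_force: 60.0
```

Emit:
{"fn": "apply_moves", "kwargs": {
  "series": [
    {"offset": [0.1, 0, 0], "rot": [0, 0, 0]},
    {"offset": [0.2, 0, 0], "rot": [0, 0, 0]},
    {"offset": [0.3, 0, 0], "rot": [0, 0, 0]},
    {"offset": [0.3, 0, 0], "rot": [0, 0, 0]},
    {"offset": [0.3, 0, 0], "rot": [0, 0, 0]}
  ]
}}

```text
time: 24.9
position: [0.5049, 0.0405, 0.0766]
tool_rot: [0.694, 0.712, -0.076, -0.074]
ft_force: [-3.9, 0.5, -1.9]
grip_width: 0.0138
grip_force: 60.0
```

Emit:
{"fn": "apply_moves", "kwargs": {
  "series": [
    {"offset": [0.1, 0, 0], "rot": [0, 0, 0]},
    {"offset": [0.2, 0, 0], "rot": [0, 0, 0]},
    {"offset": [0.2, 0, 0], "rot": [0, 0, 0]}
  ]
}}

```text
time: 25.2
position: [0.5053, 0.0406, 0.0766]
tool_rot: [0.694, 0.712, -0.077, -0.076]
ft_force: [-6.5, 1.0, -0.6]
grip_width: 0.0134
grip_force: 60.1
```

Emit:
{"fn": "apply_moves", "kwargs": {
  "series": [
    {"offset": [-0.4, 0, 0], "rot": [0, 0, 0]},
    {"offset": [-0.5, 0, -0.12], "rot": [0, -1, 0]},
    {"offset": [-0.59, 0, -0.24], "rot": [0, -2, 0]},
    {"offset": [-0.66, 0, -0.36], "rot": [0, -3, 0]},
    {"offset": [-0.74, 0, -0.48], "rot": [0, -4, 0]},
    {"offset": [-0.8, 0, -0.61], "rot": [0, -5, 0]},
    {"offset": [-0.8, 0, -0.61], "rot": [0, -5, 0]},
    {"offset": [-0.8, 0, -0.61], "rot": [0, -5, 0]}
  ]
}}

```text
time: 26.0
position: [0.5008, 0.0401, 0.0708]
tool_rot: [0.697, 0.715, -0.044, -0.041]
ft_force: [-0.9, 0.9, -3.1]
grip_width: 0.0135
grip_force: 60.0
```

```bash
python3 - <<'E'
from fit import *
from rig import nets,get_obs
im=vision.camera("side")
for q in("cover_far_edge","cover_front_edge","far_ledge","catch_tip"): print(q,[(np.round(d["centre"],3),d["conf"]) for d in nets.spot_point("side",q)][:2])
cv2.imwrite("pics/a5.png",cv2.resize(im[180:260,195:285],(675,600),interpolation=3)[...,::-1])
E
```

```text
cover_far_edge [(array([0.562, 0.042, 0.028]), 0.64), (array([0.57 , 0.04 , 0.031]), 0.58)]
cover_front_edge [(array([0.422, 0.043, 0.052]), 0.65), (array([0.492, 0.039, 0.028]), 0.48)]
far_ledge [(array([0.564, 0.043, 0.028]), 0.86)]
catch_tip [(array([0.425, 0.037, 0.039]), 0.96)]
```

View pics/a5.png

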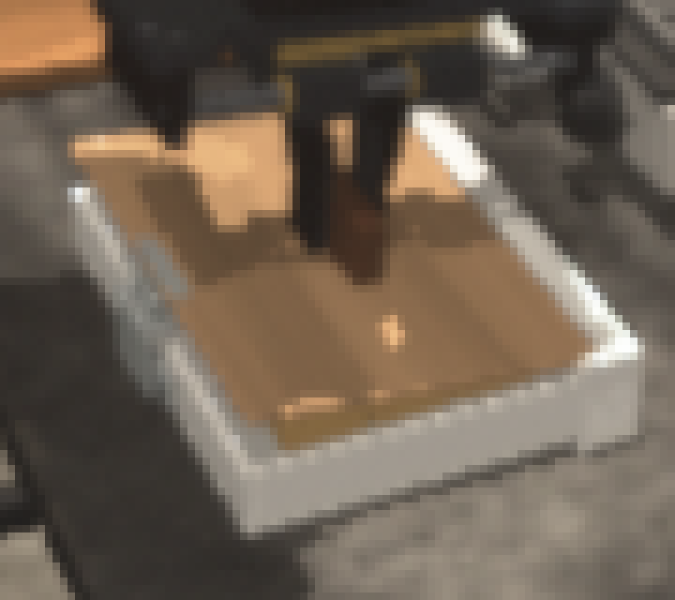

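The side crop shows the far edge tucked under the lip (450,150)-(590,330). The near edge is still raised above the catch (160,270).

Emit:
{"fn": "apply_moves", "kwargs": {
  "series": [
    {"offset": [-0.07, 0, -0.13], "rot": [0, -1, 0]},
    {"offset": [-0.13, 0, -0.26], "rot": [0, -2, 0]},
    {"offset": [-0.19, 0, -0.38], "rot": [0, -3, 0]},
    {"offset": [-0.19, 0, -0.38], "rot": [0, -3, 0]},
    {"offset": [-0.19, 0, -0.38], "rot": [0, -3, 0]}
  ]
}}

```text
time: 26.75
position: [0.499, 0.0401, 0.067]
tool_rot: [0.698, 0.716, -0.026, -0.022]
ft_force: [0.8, 0.6, -2.5]
grip_width: 0.0136
grip_force: 60.0
```

Emit:
{"fn": "apply_moves", "kwargs": {
  "series": [
    {"offset": [-0.06, 0, -0.13], "rot": [0, -1, 0]},
    {"offset": [-0.12, 0, -0.26], "rot": [0, -2, 0]},
    {"offset": [-0.12, 0, -0.26], "rot": [0, -2, 0]},
    {"offset": [-0.12, 0, -0.26], "rot": [0, -2, 0]}
  ]
}}

```text
time: 27.15
position: [0.4979, 0.0401, 0.0646]
tool_rot: [0.698, 0.716, -0.014, -0.01]
ft_force: [2.4, 0.3, 1.7]
grip_width: 0.0134
grip_force: 60.0
```

Emit:
{"fn": "apply_moves", "kwargs": {
  "series": [
    {"offset": [-0.06, 0, -0.13], "rot": [0, -1, 0]},
    {"offset": [-0.1, 0, -0.26], "rot": [0, -2, 0]},
    {"offset": [-0.1, 0, -0.26], "rot": [0, -2, 0]},
    {"offset": [-0.1, 0, -0.26], "rot": [0, -2, 0]}
  ]
}}

```text
time: 27.55
position: [0.4967, 0.0401, 0.0616]
tool_rot: [0.698, 0.716, -0.002, 0.002]
ft_force: [2.7, -0.5, -2.7]
grip_width: 0.0137
grip_force: 60.0
```

Emit:
{"fn": "apply_moves", "kwargs": {
  "series": [
    {"offset": [0, 0, -0.1], "rot": [0, 0, 0]},
    {"offset": [0, 0, -0.2], "rot": [0, 0, 0]},
    {"offset": [0, 0, -0.2], "rot": [0, 0, 0]},
    {"offset": [0, 0, -0.2], "rot": [0, 0, 0]}
  ]
}}

```text
time: 27.95
position: [0.4956, 0.0403, 0.0594]
tool_rot: [0.698, 0.716, -0.002, 0.001]
ft_force: [0.3, 0.4, -3.4]
grip_width: 0.0136
grip_force: 60.0
```

Emit:
{"fn": "apply_moves", "kwargs": {
  "series": [
    {"offset": [0.05, 0, -0.05], "rot": [0, 0, 0]},
    {"offset": [0.05, 0, -0.1], "rot": [0, 0, 0]},
    {"offset": [0.05, 0, -0.15], "rot": [0, 0, 0]},
    {"offset": [0.05, 0, -0.15], "rot": [0, 0, 0]}
  ]
}}

```text
time: 28.35
position: [0.4959, 0.0402, 0.0586]
tool_rot: [0.698, 0.716, -0.002, 0.001]
ft_force: [-1.4, -0.9, 4.9]
grip_width: 0.0137
grip_force: 60.0
```

```bash
python3 - <<'E'
from fit import *
from rig import nets,get_obs
im=vision.camera("side")
for q in("cover_grip","cover_front_edge","catch_tip"): print(q,[(np.round(d["centre"],3),d["conf"]) for d in nets.spot_point("side",q)][:2])
cv2.imwrite("pics/a6.png",cv2.resize(im[180:260,195:285],(675,600),interpolation=3)[...,::-1])
E
```

```text
cover_grip [(array([0.496, 0.044, 0.05 ]), 0.64), (array([ 0.667, -0.021, -0.001]), 0.32)]
cover_front_edge [(array([0.422, 0.043, 0.027]), 0.61)]
catch_tip [(array([0.422, 0.036, 0.038]), 0.62)]
```

View pics/a6.png

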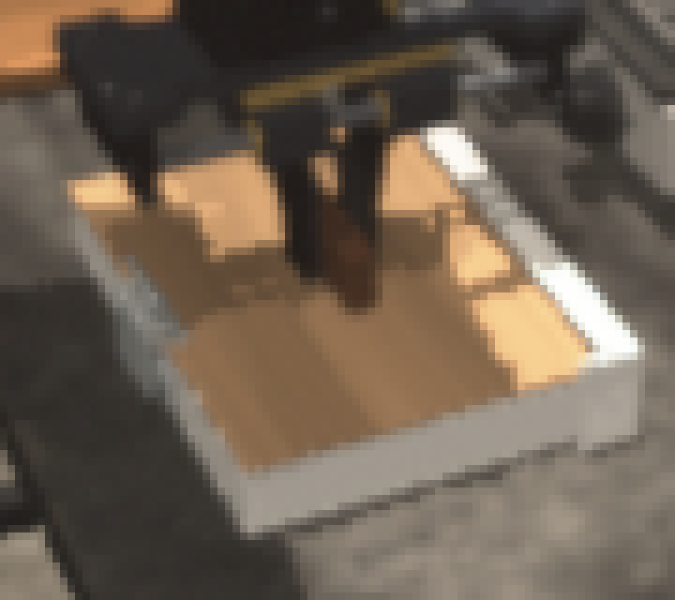

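The cover lies level in the tray with its near edge at the catch (160,320). I'll release it and press the near edge to be sure of the snap.

Emit:
{"fn": "apply_moves", "kwargs": {
  "series": [
    {"offset": [0, 0, 0], "rot": [0, 0, 0]},
    {"offset": [0, 0, 0], "rot": [0, 0, 0]},
    {"offset": [0, 0, 0], "rot": [0, 0, 0]},
    {"offset": [0, 0, 0], "rot": [0, 0, 0]},
    {"offset": [0, 0, 2], "rot": [0, 0, 0]},
    {"offset": [0, 0, 5], "rot": [0, 0, 0]},
    {"offset": [0, 0, 5], "rot": [0, 0, 0]}
  ],
  "hand": 0.4
}}

```text
time: 29.25
position: [0.4988, 0.04, 0.1107]
tool_rot: [0.698, 0.716, 0.0, 0.004]
ft_force: [0.5, -0.2, 0.5]
grip_width: 0.0344
grip_force: 0.0
```

Emit:
{"fn": "apply_moves", "kwargs": {
  "series": [
    {"offset": [-3, -0.1, 0], "rot": [0, 0, 0]},
    {"offset": [-4.9, -0.2, 0], "rot": [0, 0, 0]},
    {"offset": [-4.9, -0.2, 0], "rot": [0, 0, 0]},
    {"offset": [-4.9, -0.2, 0], "rot": [0, 0, 0]},
    {"offset": [-4.9, -0.2, -1], "rot": [0, 0, 0]},
    {"offset": [-4.9, -0.2, -2], "rot": [0, 0, 0]},
    {"offset": [-4.9, -0.2, -3], "rot": [0, 0, 0]},
    {"offset": [-4.9, -0.2, -4], "rot": [0, 0, 0]},
    {"offset": [-4.9, -0.2, -4.6], "rot": [0, 0, 0]},
    {"offset": [-4.9, -0.2, -4.6], "rot": [0, 0, 0]}
  ],
  "hand": 0,
  "newtons": 20
}}

```text
time: 30.25
position: [0.447, 0.0383, 0.0609]
tool_rot: [0.698, 0.716, -0.003, 0.001]
ft_force: [0.2, 0.3, 0.1]
grip_width: 0.0005
grip_force: 0.0
```

Emit:
{"fn": "apply_moves", "kwargs": {
  "series": [
    {"offset": [0, 0, -0.2], "rot": [0, 0, 0]},
    {"offset": [0, 0, -0.4], "rot": [0, 0, 0]},
    {"offset": [0, 0, -0.6], "rot": [0, 0, 0]},
    {"offset": [0, 0, -0.6], "rot": [0, 0, 0]},
    {"offset": [0, 0, -0.6], "rot": [0, 0, 0]}
  ]
}}

```text
time: 30.75
position: [0.4477, 0.0382, 0.0563]
tool_rot: [0.698, 0.716, -0.002, 0.002]
ft_force: [0.7, -0.4, -0.0]
grip_width: 0.0004
grip_force: 0.0
```

Emit:
{"fn": "apply_moves", "kwargs": {
  "series": [
    {"offset": [0, 0, -0.1], "rot": [0, 0, 0]},
    {"offset": [0, 0, -0.2], "rot": [0, 0, 0]},
    {"offset": [0, 0, -0.2], "rot": [0, 0, 0]}
  ]
}}

```text
time: 31.05
position: [0.4478, 0.0382, 0.0554]
tool_rot: [0.698, 0.716, -0.002, 0.002]
ft_force: [-1.9, 0.4, 13.3]
grip_width: 0.0005
grip_force: 6.3
```

Emit:
{"fn": "apply_moves", "kwargs": {
  "series": [
    {"offset": [0, 0, -0.1], "rot": [0, 0, 0]},
    {"offset": [0, 0, -0.1], "rot": [0, 0, 0]},
    {"offset": [0, 0, -0.1], "rot": [0, 0, 0]}
  ]
}}

```text
time: 31.35
position: [0.4478, 0.0382, 0.0553]
tool_rot: [0.698, 0.716, -0.001, 0.003]
ft_force: [-2.5, 0.6, 23.0]
grip_width: 0.0008
grip_force: 11.5
```

Emit:
{"fn": "apply_moves", "kwargs": {
  "series": [
    {"offset": [0, 0, 3], "rot": [0, 0, 0]},
    {"offset": [0, 0, 8], "rot": [0, 0, 0]},
    {"offset": [0, 0, 14], "rot": [0, 0, 0]},
    {"offset": [0, 20, 18], "rot": [0, 0, 0]},
    {"offset": [0, 25, 18], "rot": [0, 0, 0]},
    {"offset": [0, 25, 18], "rot": [0, 0, 0]},
    {"offset": [0, 25, 18], "rot": [0, 0, 0]},
    {"offset": [0, 25, 18], "rot": [0, 0, 0]},
    {"offset": [0, 25, 18], "rot": [0, 0, 0]},
    {"offset": [0, 25, 18], "rot": [0, 0, 0]}
  ]
}}

```text
time: 32.35
position: [0.4471, 0.2894, 0.2332]
tool_rot: [0.697, 0.717, -0.002, 0.002]
ft_force: [0.3, -0.6, 0.0]
grip_width: 0.0003
grip_force: 0.0
```

```bash
python3 - <<'E'
from fit import *
from rig import nets,get_obs
ims={c:vision.camera(c) for c in("top","side")}
for c in ims:
  for q in("cover_grip","cover_front_edge","catch_tip","cover"): print(c,q,[(np.round(d["centre"],3),d["conf"]) for d in nets.spot_point(c,q)][:1])
print(get_obs()["time"])
a=cv2.resize(ims["top"][170:250,240:330],(450,400),interpolation=3); b=cv2.resize(ims["side"][185:255,205:265],(343,400),interpolation=3)
cv2.imwrite("pics/a7.png",cv2.hconcat([a,b])[...,::-1])
E
```

```text
top cover_grip [(array([0.496, 0.039, 0.053]), 0.77)]
top cover_front_edge [(array([0.42 , 0.043, 0.03 ]), 0.72)]
top catch_tip [(array([0.425, 0.038, 0.036]), 0.58)]
top cover [(array([0.494, 0.038, 0.018]), 0.8)]
side cover_grip [(array([0.499, 0.04 , 0.051]), 0.62)]
side cover_front_edge []
side catch_tip [(array([0.424, 0.036, 0.038]), 0.79)]
side cover [(array([0.493, 0.037, 0.018]), 0.86)]
32.85
```

View pics/a7.png

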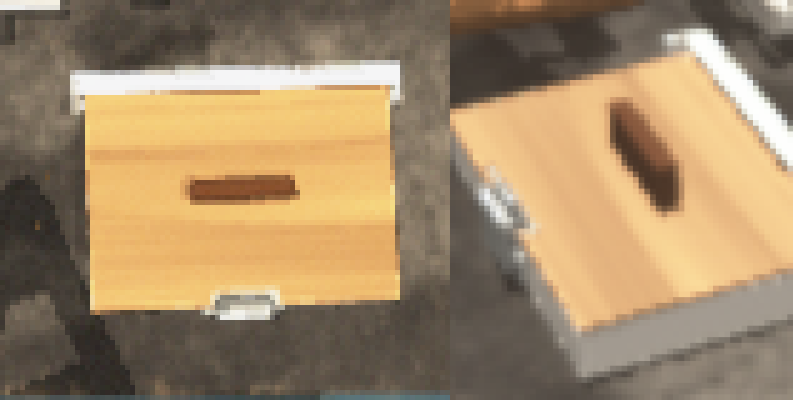

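The top crop shows the cover square under the lip, with the catch hook at (245,305) overlapping the front edge. The side view agrees: the cover is level and the hook is over it at (505,210). The press also stopped at seated height under 23 N, so I'm handing in.

```bash
python3 -c "from rig import hand_in; print(hand_in())"
```

```text
the job is handed in; nothing more can be done
None
```

The job is handed in at about 33 s of the 69 s allowed: both rows are packed tight on the far wall, one kind per lane, and the cover is under the lip with the catch over its near edge; the judge's result was not returned.

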